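Load a ferrite core into the spring magazine

ROBOT

A 6-joint arm with a two-finger parallel gripper is mounted at the origin on the work surface. World frame = base frame: x ahead of the robot, y to its left, z up, the work surface at z = 0. Lengths are in m, angles in rad, forces in N, time in s.
With the tool pointing down it reaches from about 0.25 to 0.775 m from the base axis. Payload 4 kg.
Tool frame: the origin (TCP) lies at the very end of the fingers, on their centre line; the grasp point (between the pads) lies 19 mm behind it; z points along the fingers, y is the line along which they close (so a half turn about z gives the same grasp; the last joint's range is limited). The gripper opens to 94 mm and grips with 3 to 60 N. Pads are 16 mm wide; open, the fingers measure 119 mm over their backs; the gripper's body (75 mm by 177 mm) begins 78 mm behind the grasp point.
Start: joints at [1.112, 0.087, 1.371, -0, 1.684, -0.103], TCP at [0.192, 0.516, 0.206] pointing down, gripper open.
Joint ranges: [-3.1, 3.1], [-0.76, 2.03], [0.27, 2.55], [-1.08, 4.22], [0.17, 2.65], [-2.57, 2.57]. Speed limits (rad/s): [2.79, 2.79, 3.14, 3.14, 3.14, 3.14].

INTERFACE

Orientations are given as [roll, pitch, yaw] about the fixed x, y, z axes, in that order (R = Rz(yaw) Ry(pitch) Rx(roll)).
In Python, from bench import robot, snapshot, finder gives the robot as it stands.
- The arm moves only by the tool drive_tool, never from a script. Its argument "deltas" is text: rows parted by semicolons, each of 7 numbers parted by spaces: the shift along the tool's x, y, z each as a share of 100 mm, from -1 to 1, then the turn, a rotation vector about the tool's x, y, z each as a share of 90 degrees, from -1 to 1, then the finger opening in mm, from 0 to 94. In form: tx ty tz rx ry rz gripper; .... A call has 1 to 5 rows; each row is the pose to reach, as a shift and turn from the pose commanded when the call began, along the tool's axes at that moment; what a row does not reach only later rows make up. A row lasts 1/10 s, in which the tool goes at most 50 mm and 8.59 degrees, less where a joint would pass 70% of its speed; a pose out of reach is approached as far as the arm can. A call with a number of a shift or a turn outside -1 to 1 is refused whole. A call with a gripper value outside its range is refused whole. The fingers move at their own pace and stop on an object; the grip force is fixed at half the most. Time passes only in rows, so rows that repeat a pose let the fingers close. It gives the time, the measured TCP pose, the force, the opening and the grip force at its end, in the units of the state.
- robot.get_obs(): the state, without advancing time (a new reading comes with each control period).
- snapshot(name): name is "side" or "top" or "wrist"; returns a dict with "img" (384x512x3 uint8, red, green, blue), "fx", "fy", "cx", "cy" (pixels), "T" (4x4, takes a point from camera to world coordinates); the wrist camera has in their place "hand_eye" (4x4, takes a point from camera to tool coordinates, whose origin is the TCP and whose axes are the flange's). Camera axes: x right, y up, looking along -z (the intrinsics and any distortion apply to the point x, -y, -z); pixel columns grow to the right and rows downward; lengths in m; the calibration is good to about 2 mm. A picture is of the moment at which its call begins: read the wrist's pose just before it. There is no depth.
- robot.close_job(): hands the job in; it is judged then, once.
Trained networks look in the newest picture that a camera, given by its name, has taken for a name from the list of things; names that differ only in an ending like _2 or _b are one class to them, and where a whole thing is asked for, a point or a joint stands for the part that bears it (a point fixed in the world has none). Each returns a list of dicts, best first, with "confidence" (0 to 1); they miss things now and then, are a little off and sometimes report something else, mostly with a low value. They report only what shows in the picture. A call takes as long as a camera call. They do not tell look-alikes from the thing itself.
- finder.look_for(camera, thing): "xy" ([column, row] in pixels, amid what is visible of it).
- finder.masks_of(camera, thing): "region" (384x512 bool, what is visible of it) and "xy" ([column, row] in pixels, amid what is visible of it).
- finder.landmark_of(camera, thing): "xy" ([column, row] in pixels: a listed point, or the origin of a listed thing).
The state is a dict: "time": time; "joint_positions": joint angles; "qvel": joint speeds; "joint_torque": joint torques, N m; "tool_pos": TCP position; "ee_rot": TCP orientation; "wrist_force": force on the tool from outside, world axes, zero at the start; "wrist_torque": the same for the moment, N m; "width": finger opening in m; "finger_force": force on a finger pad.
Only numpy, scipy, OpenCV 4.12 (cv2) and the standard library are available. Lean on these libraries where they do the work, as an engineer would, in place of code of your own. Each camera call takes 0.05 s, during which the arm holds its last target. There are 200 camera calls.

TASK

The upright spring magazine on the repair bench already holds one ferrite core. Take the core of the same kind from the mat (the solid round one of the same diameter; the ring, the smaller disc and the square block do not belong), lay it flat in the magazine's mouth and press it down against the spring until the two side catches snap in over it. Leave it held under the catches.

Things in the scene. Friction and masses are not known exactly. Their poses are not given: they have to be found in the camera images.
- core: The core to load: solid flat dark-grey ferrite disc, 50 mm diameter, 14 mm thick, flat on the mat, tiny light dot mid-top. Origin: centre of its underside, z up. Not wanted nearby, all 14 mm thick: a 50 mm ring with a 29 mm hole, a 32 mm disc, a 46 mm square block.
- magazine: Fixed magazine: aluminium base 130 x 90 x 12 mm, four guide posts, inner faces 26.5 mm from the stack axis up to 93 mm height, then flared outwards to 115 mm. Origin: centre of the base's underside on the table, on the stack axis, z up. Catches on grey pillars at its +x and -x sides; the +y and -y sides are open (38 mm between posts) for fingers holding a core across the y axis.
- mouth (a point): Point on the stack axis 82 mm above the table: a core laid in the mouth rests about here (underside 79 to 82 mm high) on the slopes of two steel catches. Catch undersides 70 mm high, tips 20 mm off the axis; light springs let them slide out. Pressed mid-top with up to 15 N the core spreads them; with its top below 70 mm they snap in over it and it stays, underside at 56 mm.
- follower (a joint): Brass follower plate under the stack, pushed up by a coil spring (4 N at the top, 0.2 N more per mm). 0 m at its upper stop as at the start, with one core on it (top 69.5 mm high); grows going down: 0.0135 m with two cores under the catches; hard stop at 0.022 m (new core's top then about 61.5 mm high).
Mind the look-alikes: they are no part of the job. What is shaped like the magazine but purple is not meant. Leave any pink look-alike of the core alone.

How it is judged:
At the end, for the whole second after the job is handed in: The wanted core lies flat (within about 7 degrees) and at rest in the magazine, within 8 mm of its axis, under both catches: its underside 50 to 60 mm above the magazine's underside, with the follower held more than 10 mm down from its upper stop (z of core in the frame of magazine between 0.05 and 0.06 m and horizontal distance between core and magazine below 0.008 m and angle between core's own z axis and vertical below 0.12 rad and value of joint follower above 0.01 m and linear speed of core below 0.02 m/s); the robot touches nothing.
It also fails if it takes over 40 s, if anything falls off the work surface, if the arm or the gripper's body presses on something with over 40 N, if the wrist force passes 120 N, or if a joint passes its speed limit or range.

## Working session

There is one attempt and no reset: what is moved stays moved. The work goes in short steps, Python scripts to look and compute and a tool call to move; the robot and the scene stay as the last step left them, time stands still between calls to the robot, and variables do not carry over. Pictures are saved under pics/ and viewed, at most 10 in all, crops included, and the job is handed in when it is done.

Besides the shell and the picture viewer there is one more tool, called after ">>>" as a command line: name --argument value ..., lists and objects as JSON in quotes. drive_tool: Moves the arm, as the interface text tells. Shift numbers are shares of 100 mm and turn numbers shares of 90 degrees, none past 1 either way. Its arguments: {"type":"object","properties":{"deltas":{"type":"string"}},"required":["deltas"]}

```bash
mkdir -p pics
cat > h.py <<'E'
import numpy as np, cv2
from bench import robot, snapshot, finder
def ray(s,uv,T=None):
    T=s["T"] if T is None else T
    d=np.array([(uv[0]-s["cx"])/s["fx"],-(uv[1]-s["cy"])/s["fy"],-1.0])
    return T[:3,3],T[:3,:3]@d
def atz(s,uv,z,T=None):
    o,d=ray(s,uv,T); return o+d*(z-o[2])/d[2]
def proj(s,p,T=None):
    T=s["T"] if T is None else T
    q=np.linalg.inv(T)@np.r_[p,1]
    return np.array([s["cx"]+s["fx"]*q[0]/-q[2],s["cy"]-s["fy"]*q[1]/-q[2]])
E
python3 - <<'E'
from h import *
ims=[]
for c in ["top","side"]:
    s=snapshot(c); print(c,{k:(v if np.ndim(v)==0 else '') for k,v in s.items()}, s["T"][:3,3].round(3))
    cv2.imwrite(f"pics/{c}0.png",s["img"][...,::-1])
    for t in ["core","magazine"]:
        for d in finder.masks_of(c,t):
            print(c,t,round(d["confidence"],2),np.round(d["xy"]),d["region"].sum(), atz(s,d["xy"],0.014 if t=="core" else .09).round(4))
    for t in ["mouth","magazine"]:
        print(t,[(round(d["confidence"],2),np.round(d["xy"],1),atz(s,d["xy"],.082 if t=="mouth" else 0).round(4)) for d in finder.landmark_of(c,t)])
    ims.append(s["img"][...,::-1])
cv2.imwrite("pics/a.png",cv2.resize(ims[0],(800,600)))
cv2.imwrite("pics/b.png",cv2.resize(ims[1],(800,600)))
print(robot.get_obs())
E
```

```text
top {'img': '', 'fx': 368.560684026985, 'fy': 368.560684026985, 'cx': 263.1740082213526, 'cy': 195.26800646561068, 'T': ''} [0.285 0.03  0.92 ]
top core 0.59 [272. 189.] 320 [0.4729 0.0371 0.014 ]
top core 0.58 [311. 193.] 289 [ 0.4582 -0.0605  0.014 ]
top magazine 0.86 [206. 180.] 1458 [0.4823 0.1892 0.09  ]
top magazine 0.66 [163. 258.] 2009 [0.3072 0.2857 0.09  ]
top magazine 0.65 [387. 270.] 2222 [ 0.2678 -0.2091  0.09  ]
mouth [(0.88, array([196. , 175.6]), array([0.4967, 0.2147, 0.082 ])), (0.69, array([153.1, 258.1]), array([0.3076, 0.3116, 0.082 ])), (0.67, array([203.1, 180.1]), array([0.4852, 0.1978, 0.082 ])), (0.55, array([396.5, 268.4]), array([ 0.2699, -0.2315,  0.082 ]))]
magazine [(0.9, array([165.6, 257.7]), array([0.31  , 0.3077, 0.    ])), (0.83, array([204.2, 178.1]), array([0.51  , 0.2115, 0.    ])), (0.79, array([386.7, 269.1]), array([ 0.2674, -0.2334,  0.    ]))]
side {'img': '', 'fx': 392.24082566623514, 'fy': 392.24082566623514, 'cx': 250.09983811154598, 'cy': 191.85517476741816, 'T': ''} [ 0.346 -0.638  0.639]
side core 0.83 [265. 247.] 349 [ 0.458  -0.0661
[... 603 characters left out ...]
joint_positions': array([ 1.11191516e+00,  8.72185818e-02,  1.37071931e+00,  6.04403146e-05,
        1.68362564e+00, -1.03051788e-01]), 'qvel': array([-6.92039197e-04, -1.49144622e-03,  2.26359114e-05, -1.49741750e-03,
        1.66303833e-03, -5.35898179e-04]), 'joint_torque': array([-8.98108647e-04, -3.39626813e+01, -3.02265751e+01,  7.16410554e-02,
        2.44241970e-02, -3.61129059e-05]), 'tool_pos': array([0.19156424, 0.51556642, 0.2054859 ]), 'ee_rot': array([ 3.14155751e+00, -5.67416209e-05,  2.78577008e+00]), 'wrist_force': array([ 0.00962702,  0.77038056, -0.32806102]), 'wrist_torque': array([-0.03172815,  0.01171285,  0.01769983]), 'finger_force': 0.0, 'width': 0.09380761140759084}
```

View pics/a.png

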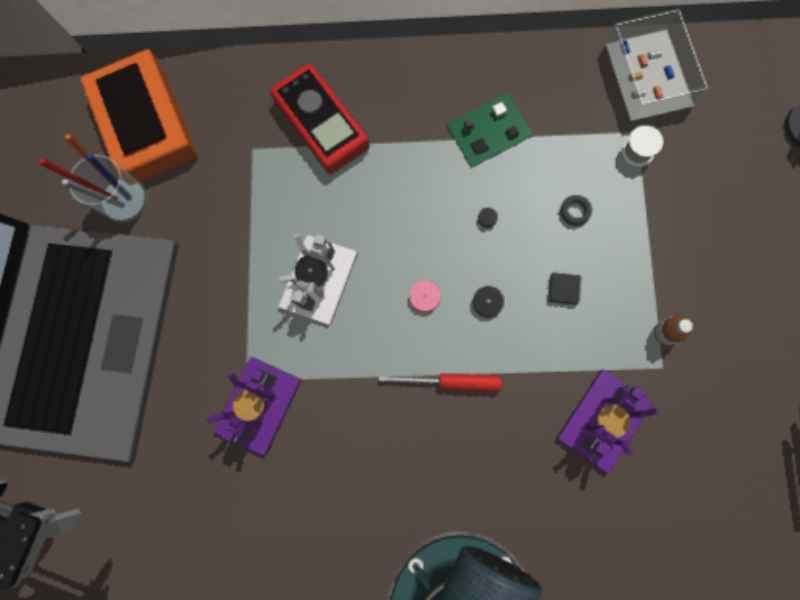

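View pics/b.png

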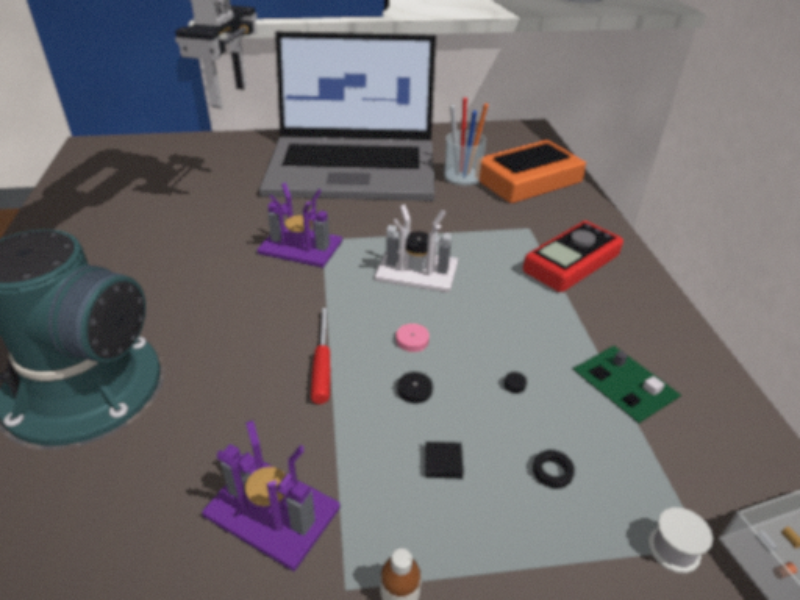

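Pixels below are at 800x600 in the top view. The candidates are:
- the pink disc at (425,296), a look-alike
- the solid dark disc with a light dot at (488,302)
- the small disc at (487,217)
- the ring at (576,210)
- the square block at (565,288)

The disc at (488,302), camera pixel (312,193), fits: it is solid, round, dark and full size. The silver magazine is at (317,280). The two purple ones are decoys. I'll confirm with an enlarged crop and fit the magazine's yaw.

Run:
```python
from h import *
from scipy.optimize import least_squares
S={c:snapshot(c) for c in ["top","side"]}
O={}
for c in S:
    O[c]=dict(core=[d["xy"] for d in finder.landmark_of(c,"core")],dm=[d["xy"] for d in finder.landmark_of(c,"magazine")])
    print(c,[np.round(x) for x in O[c]["core"]],[atz(S[c],x,0).round(4) for x in O[c]["core"]])
    m=finder.masks_of(c,"core")
    for d in m: 
        e=cv2.minEnclosingCircle(np.argwhere(d["region"])[:,::-1].astype(np.float32)); print(np.round(d["xy"]),d["region"].sum(),e, atz(S[c],d["xy"],.009).round(4))
def base(p):
    x,y,a=p; R=np.array([[np.cos(a),-np.sin(a)],[np.sin(a),np.cos(a)]])
    return [np.r_[R@np.array(q)+[x,y],.012] for q in [(.065,.045),(-.065,.045),(-.065,-.045),(.065,-.045)]]
best=None
gs=S["top"]["img"].astype(int); w=(gs.min(2)>150).astype(float); 
B=cv2.GaussianBlur(S["top"]["img"].astype(np.float32).mean(2),(0,0),.7)
# score: contrast inside vs outside of right, lower edges sampled along outline
def score(p):
    c=base(p); t=0
    for i in range(4):
        for f in np.linspace(.05,.95,30):
            a=c[i]*(1-f)+c[(i+1)%4]*f; o=(np.array([p[0],p[1],.012])-a); o/=np.linalg.norm(o)
            u=proj(S["top"],a+o*.004); v=proj(S["top"],a-o*.004)
            g=cv2.getRectSubPix(B,(1,1),tuple(map(float,u)))[0,0]-cv2.getRectSubPix(B,(1,1),tuple(map(float,v)))[0,0]
            t+=np.clip(g,0,60)
    return t
r=max(((score((x,y,np.radians(a))),x,y,a) for x in np.arange(.499,.519,.003) for y in np.arange(.202,.222,.003) for a in range(-32,-9,2)))
print(r)
r=max(((score((x,y,np.radians(a))),x,y,a) for x in r[1]+np.arange(-.003,.0031,.0015) for y in r[2]+np.arange(-.003,.0031,.0015) for a in r[3]+np.arange(-2,2.1,.5)))
print(r)
p=(r[1],r[2],np.radians(r[3])); tiles=[]
for c,(u,v),(u2,v2) in [("top",(312,193),(204,178)),("side",(265,247),(267,160))]:
    im=S[c]["img"][...,::-1].copy(); k=6
    for (a,b),ov in [((u,v),0),((u2,v2),1)]:
        t=cv2.resize(im[b-25:b+25+0,a-33:a+33],None,fx=k,fy=k,interpolation=cv2.INTER_CUBIC)
        if ov: cv2.polylines(t,[np.int32([(proj(S[c],q)-[a-33,b-25]+.5)*k for q in base(p)])],True,(0,255,0),1)
        tiles.append(t)
cv2.imwrite("pics/c.png",np.vstack([np.hstack(tiles[:2]),np.hstack(tiles[2:])])[:600,:800])
```

```text
top [array([313., 192.]), array([272., 192.])] [array([ 0.4636, -0.0656,  0.    ]), array([0.4661, 0.0365, 0.    ])]
[314. 191.] 324 ((311.9705810546875, 192.73529052734375), 10.195847511291504) [ 0.4633 -0.0672  0.009 ]
[271. 190.] 296 ((272.1219482421875, 189.756103515625), 9.756953239440918) [0.472 0.041 0.009]
side [array([265., 248.]), array([266., 222.])] [array([ 0.4601, -0.0587,  0.    ]), array([0.4742, 0.0258, 0.    ])]
[265. 247.] 387 ((265.5794982910156, 247.58367919921875), 11.529886245727539) [ 0.4597 -0.062   0.009 ]
[266. 220.] 310 ((264.0, 215.5), 10.594910621643066) [0.4745 0.021  0.009 ]
(np.float32(4877.7007), np.float64(0.508), np.float64(0.21400000000000002), -20)
(np.float32(4987.7905), np.float64(0.508), np.float64(0.21250000000000002), np.float64(-21.0))
```

View pics/c.png

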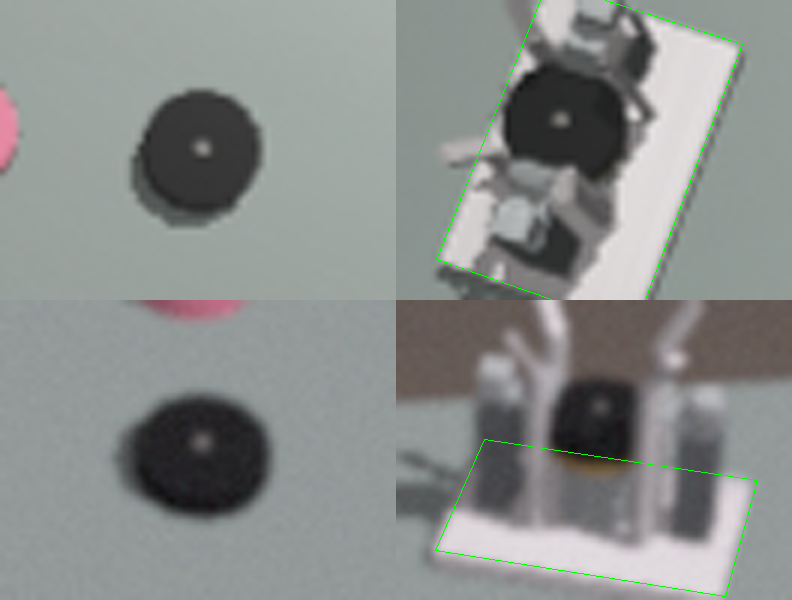

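The crop confirms the solid dark disc, dot at tile (202,148), which is about (312,192) in the top camera. The fitted base outline lies on the silver magazine, yaw about -21°. The tool's y axis is already within 1° of the magazine's y, so I can move straight towards the core.

>>> drive_tool --deltas "-1 -1 0 0 0 0 70; -1 -1 0 0 0 0 70; -1 -1 0 0 0 0 70"

```text
time: 1.2
tool_pos: [0.2509, 0.3853, 0.2054]
ee_rot: [-3.141, 0.001, 2.786]
wrist_force: [0.4, -0.2, 0.1]
width: 0.0729
finger_force: 0.0
```

>>> drive_tool --deltas "-1 -1 0 0 0 0 70; -1 -1 0 0 0 0 70; -1 -1 0 0 0 0 70"

```text
time: 1.5
tool_pos: [0.3099, 0.2563, 0.2057]
ee_rot: [3.141, 0.001, 2.785]
wrist_force: [0.7, 1.0, 0.3]
width: 0.0694
finger_force: 0.0
```

>>> drive_tool --deltas "-1 -1 0 0 0 0 70; -1 -1 0 0 0 0 70; -1 -1 0 0 0 0 70"

```text
time: 1.8
tool_pos: [0.3689, 0.1277, 0.2059]
ee_rot: [3.141, 0.001, 2.785]
wrist_force: [-0.1, 0.2, -0.2]
width: 0.0701
finger_force: 0.0
```

>>> drive_tool --deltas "-1 -1 0 0 0 0 70; -1 -1 0 0 0 0 70; -1 -1 0 0 0 0 70; -1 -1 0 0 0 0 70"

```text
time: 2.2
tool_pos: [0.4284, -0.0028, 0.2051]
ee_rot: [-3.14, 0.0, 2.779]
wrist_force: [0.0, 0.2, -0.1]
width: 0.0696
finger_force: 0.0
```

```bash
cat >> h.py <<'E'
from scipy.spatial.transform import Rotation
def wrist():
    o=robot.get_obs(); s=snapshot("wrist"); F=np.eye(4)
    F[:3,:3]=Rotation.from_euler("xyz",o["ee_rot"]).as_matrix(); F[:3,3]=o["tool_pos"]
    return o,s,F@s["hand_eye"],F
def totool(F,d): return F[:3,:3].T@np.asarray(d)
E
python3 - <<'E'
from h import *
T,Sd=snapshot("top"),snapshot("side")
def tri(a,b):
    A=[];r=[]
    for s,u in ((T,a),(Sd,b)):
        o,d=ray(s,u); d/=np.linalg.norm(d); P=np.eye(3)-np.outer(d,d); A.append(P); r.append(P@o)
    return np.linalg.lstsq(np.vstack(A),np.hstack(r),rcond=None)[0]
for n,a,b,z in (("core",(312.2,192.2),(265,245),.014),("heldcore",(197.8,172.3),(267.5,152.2),.0695)):
    print(n,tri(a,b).round(4),atz(T,a,z).round(4),atz(Sd,b,z).round(4))
o,s,W,F=wrist(); print(o["tool_pos"],o["ee_rot"]); cv2.imwrite("pics/w1.png",s["img"][...,::-1])
print({k:v for k,v in s.items() if k!="img"})
for d in finder.masks_of("wrist","core"): print(d["confidence"],d["xy"],d["region"].sum(),atz(s,d["xy"],.014,W).round(4))
E
```

```text
core [ 0.4593 -0.0625  0.0152] [ 0.4604 -0.0626  0.014 ] [ 0.4587 -0.0615  0.014 ]
heldcore [0.5066 0.2129 0.0707] [0.5078 0.2132 0.0695] [0.506  0.2143 0.0695]
[0.42717426 0.00074102 0.20532611] [ 3.14110683e+00 -9.02551623e-04  2.78335904e+00]
{'fx': 315.7867915253697, 'fy': 315.7867915253697, 'cx': 259.4521184130697, 'cy': 190.80268656815204, 'hand_eye': array([[-5.00466296e-04,  9.57775120e-01,  2.87517945e-01,
         8.44374816e-02],
       [ 9.99999647e-01,  2.85214092e-04,  7.90542508e-04,
        -1.29264442e-04],
       [ 6.75157775e-04,  2.87518239e-01, -9.57774925e-01,
        -1.78820433e-01],
       [ 0.00000000e+00,  0.00000000e+00,  0.00000000e+00,
         1.00000000e+00]])}
0.95 [301.7, 192.2] 1290 [0.4717 0.039  0.014 ]
0.86 [221.4, 209.0] 1249 [ 0.4574 -0.0615  0.014 ]
```

View pics/w1.png

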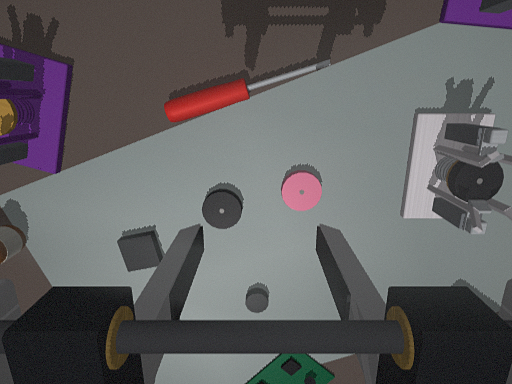

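The wrist view shows the core at (221,209), pink at (301,192) and the magazine's held core with its dot at (480,181). The wrist estimate agrees with the other two cameras: core at about (0.459, -0.062).

>>> drive_tool --deltas "-0.52 -0.48 0.5 0 0 0 70; -0.52 -0.48 1 0 0 0 70; -0.52 -0.48 1 0 0 0 70; -0.52 -0.48 1 0 0 0 70; -0.52 -0.48 1 0 0 0 70"

```text
time: 2.9
tool_pos: [0.4592, -0.0604, 0.1061]
ee_rot: [3.141, -0.0, 2.788]
wrist_force: [0.0, 0.4, 0.1]
width: 0.0697
finger_force: 0.0
```

Run:
```python
from h import *
o,s,W,F=wrist(); print(o["tool_pos"],o["ee_rot"]); cv2.imwrite("pics/w2.png",s["img"][...,::-1])
for d in finder.masks_of("wrist","core"):
    u,v=map(int,d["xy"]); im=s["img"][max(v-8,0):v+9,max(u-8,0):u+9].mean(2); j=np.unravel_index(im.argmax(),im.shape)
    e=(u-8+j[1],v-8+j[0]); p=atz(s,d["xy"],.011,W); q=atz(s,e,.014,W)
    print(d["confidence"],d["xy"],d["region"].sum(),p.round(4),"dot",e,im.max(),q.round(4),totool(F,q-o["tool_pos"]).round(4))
```

```text
[ 0.45916552 -0.06042883  0.10606099] [ 3.14101426e+00 -2.17671376e-04  2.78766603e+00]
0.66 [370.0, 167.9] 2631 [0.4711 0.0393 0.011 ] dot (np.int64(374), np.int64(167)) 157.33333333333334 [0.4705 0.042  0.014 ] [0.0248 0.1    0.0921]
0.65 [254.9, 193.6] 2333 [ 0.458  -0.0647  0.011 ] dot (np.int64(255), np.int64(196)) 153.0 [ 0.4593 -0.0651  0.014 ] [-0.0018 -0.0044  0.0921]
```

>>> drive_tool --deltas "-0.01 -0.03 0.4 0 0 0 70; -0.01 -0.03 0.75 0 0 0 70; -0.01 -0.03 0.95 0 0 0 70; -0.01 -0.03 1 0 0 0 70; -0.01 -0.03 1 0 0 0 70"

```text
time: 3.5
tool_pos: [0.4599, -0.0646, 0.0067]
ee_rot: [3.141, 0.002, 2.787]
wrist_force: [0.6, 0.2, -0.0]
width: 0.07
finger_force: 0.0
```

>>> drive_tool --deltas "0 0 0.02 0 0 0 70; 0 0 0.02 0 0 0 0; 0 0 0.02 0 0 0 0; 0 0 0.02 0 0 0 0; 0 0 0.02 0 0 0 0"

```text
time: 4.0
tool_pos: [0.46, -0.0648, 0.0044]
ee_rot: [3.14, 0.002, 2.786]
wrist_force: [0.1, 2.2, 3.6]
width: 0.0493
finger_force: 30.0
```

>>> drive_tool --deltas "0 0 0 0 0 0 0; 0 0 0 0 0 0 0"

```text
time: 4.2
tool_pos: [0.46, -0.0648, 0.0044]
ee_rot: [3.141, 0.002, 2.786]
wrist_force: [-0.2, 2.4, 6.1]
width: 0.0489
finger_force: 30.0
```

>>> drive_tool --deltas "0 0 -0.2 0 0 0 0; 0 0 -0.6 0 0 0 0; 0 0 -1 0 0 0 0; 0 0 -1 0 0 0 0; 0 0 -1 0 0 0 0"

```text
time: 4.7
tool_pos: [0.4591, -0.0653, 0.1035]
ee_rot: [-3.141, 0.001, 2.786]
wrist_force: [-0.5, -0.3, -1.9]
width: 0.0495
finger_force: 30.0
```

Run:
```python
from h import *
o,s,W,F=wrist(); print(o["tool_pos"],o["ee_rot"],o["width"],o["wrist_force"]); 
for d in finder.masks_of("wrist","core"): print(d["confidence"],d["xy"],d["region"].sum())
im=s["img"][...,::-1].copy(); 
for z in (0,-.01):
  q=F@np.array([0,0,z,1]); cv2.circle(im,tuple(int(i) for i in proj(s,q[:3],W)),2,(0,255,0),-1); print(proj(s,q[:3],W))
cv2.imwrite("pics/w3.png",cv2.resize(im[100:350,130:390],None,fx=2.3,fy=2.3))
```

```text
[ 0.4591242  -0.06528904  0.10349821] [-3.14114766e+00  7.12686183e-04  2.78565352e+00] 0.049473655968370646 [-0.51498616 -0.34759578 -1.92529433]
0.97 [377.2, 164.4] 2663
0.88 [259.8, 237.3] 5437
[259.92266055 238.37601486]
[259.93542502 245.70831329]
```

View pics/w3.png

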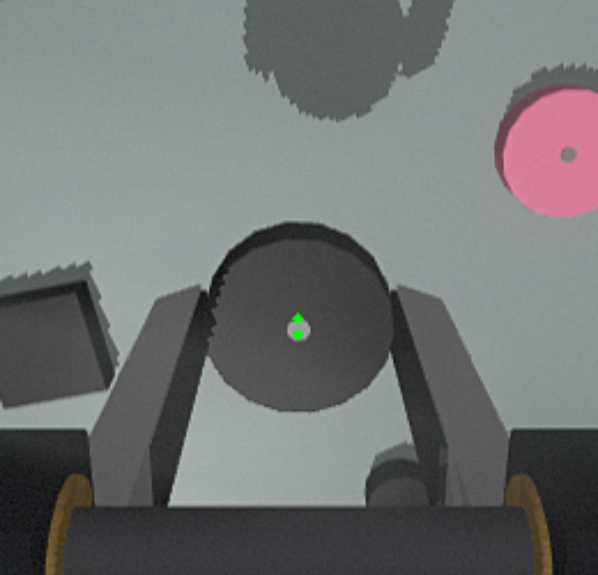

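Core firmly held: the crop shows it square between the pads with its dot at (298,330). I'll carry it towards the magazine.

>>> drive_tool --deltas "0.25 0.3 -0.5 0 0 0 0; 0.5 0.7 -0.9 0 0 0 0; 0.5 1 -0.9 0 0 0 0; 0.5 1 -0.9 0 0 0 0"

```text
time: 5.2
tool_pos: [0.4477, 0.0506, 0.1947]
ee_rot: [3.138, 0.002, 2.793]
wrist_force: [-0.1, -1.0, -1.9]
width: 0.0489
finger_force: 30.0
```

>>> drive_tool --deltas "0 0.4 0 0 0 0 0; 0 0.7 0 0 0 0 0; 0 0.8 0 0 0 0 0; 0 0.8 0 0 0 0 0; 0 0.8 0 0 0 0 0"

```text
time: 5.7
tool_pos: [0.4742, 0.12, 0.192]
ee_rot: [-3.139, -0.002, 2.785]
wrist_force: [-0.6, -0.4, -0.5]
width: 0.0494
finger_force: 30.0
```

Run:
```python
from h import *
o,s,W,F=wrist(); print(o["tool_pos"],o["ee_rot"],o["width"],o["wrist_force"])
q=np.array([.507,.2135,.0695]); print("pred",proj(s,q,W))
cv2.imwrite("pics/w4.png",cv2.resize(s["img"][60:310,180:512,::-1],None,fx=2.4,fy=2.4,interpolation=cv2.INTER_CUBIC))
```

```text
[0.47422512 0.11998831 0.1920003 ] [-3.13921375e+00 -2.34906037e-03  2.78520675e+00] 0.04935898672422571 [-0.5750774  -0.42317421 -0.50523621]
pred [360.36184083 183.43913722]
```

View pics/w4.png

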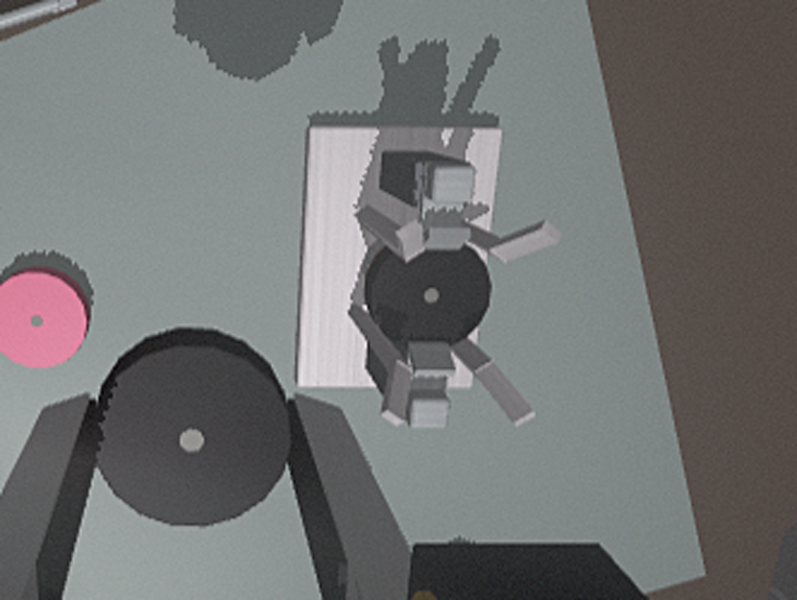

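The held core's dot is at (191,439) and the magazine core's dot at (431,295) in the crop, within 1 px of prediction. The base edges run level with the image rows, so the yaw is aligned.

Run:
```python
from h import *
o,s,W,F=wrist(); print(o["tool_pos"],o["ee_rot"])
p=F[:3,3]; h=atz(s,(259.3,242.6),p[2]+.010,W); m=atz(s,(359.3,182.6),.0695,W)
print("hand",h.round(4),totool(F,h-p).round(4),"mag",m.round(4),"move",totool(F,m-h).round(4), "move if .507,.2135", totool(F,np.array([.507,.2135,0])-h).round(4))
```

```text
[0.47439338 0.11980582 0.19246157] [-3.13983983e+00 -1.56334121e-03  2.78448797e+00]
hand [0.4724 0.1202 0.2025] [ 0.002  -0.0004 -0.01  ] mag [0.5063 0.2127 0.0695] move [0.0003 0.0988 0.1328] move if .507,.2135 [-1.000e-04  9.990e-02  2.023e-01]
```

>>> drive_tool --deltas "0 0.5 0 0 0 0 0; 0 0.85 0 0 0 0 0; 0 0.99 0 0 0 0 0; 0 0.99 0 0 0 0 0; 0 0.99 0 0 0 0 0"

```text
time: 6.3
tool_pos: [0.5092, 0.2126, 0.1934]
ee_rot: [-3.14, -0.0, 2.785]
wrist_force: [0.0, -0.1, -0.8]
width: 0.0489
finger_force: 30.0
```

Run:
```python
from h import *
o,s,W,F=wrist(); print(o["tool_pos"],o["ee_rot"],o["wrist_force"])
t=snapshot("side"); 
a=cv2.resize(s["img"][110:310,160:360,::-1],(400,400)); b=cv2.resize(t["img"][90:190,215:315,::-1],(400,400),interpolation=cv2.INTER_CUBIC)
cv2.imwrite("pics/w5.png",np.hstack([a,b]))
```

```text
[0.50917016 0.21262154 0.19340555] [-3.14020877e+00 -8.17450185e-05  2.78501949e+00] [ 0.03542919 -0.08146497 -0.78943641]
```

View pics/w5.png

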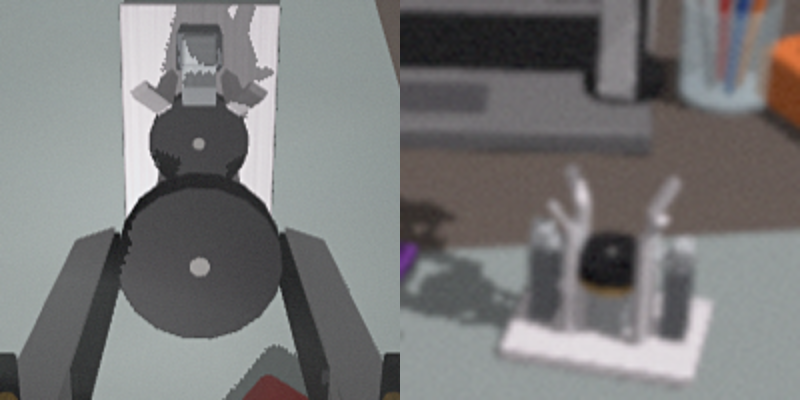

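Run:
```python
from h import *
o,s,W,F=wrist(); t=snapshot("side"); p=F[:3,3]
print("side px",proj(t,p)); 
h=atz(s,(259.3,243.2),p[2]+.010,W); m=atz(s,(258.9,181.3),.0695,W)
print("hand",h.round(4),totool(F,h-p).round(4),"mag",m.round(4),"move",totool(F,m-h).round(4),"alt",totool(F,np.array([.507,.2135,0])-h).round(4))
```

```text
side px [271.02022453 109.61147898]
hand [0.5076 0.2127 0.2037] [ 0.0016 -0.0004 -0.01  ] mag [0.5058 0.2127 0.0695] move [ 0.0017 -0.0005  0.1342] alt [0.0009 0.0007 0.2037]
```

>>> drive_tool --deltas "0.01 0 0.3 0 0 0 0; 0.01 0 0.55 0 0 0 0; 0.01 0 0.7 0 0 0 0; 0.01 0 0.8 0 0 0 0; 0.01 0 0.85 0 0 0 0"

```text
time: 7.0
tool_pos: [0.5083, 0.214, 0.1079]
ee_rot: [-3.141, -0.001, 2.785]
wrist_force: [2.0, -0.4, -0.9]
width: 0.049
finger_force: 30.0
```

>>> drive_tool --deltas "0 0 0.05 0 0 0 0; 0 0 0.09 0 0 0 0; 0 0 0.13 0 0 0 0; 0 0 0.16 0 0 0 0; 0 0 0.16 0 0 0 0"

```text
time: 7.5
tool_pos: [0.5084, 0.2144, 0.0924]
ee_rot: [-3.142, -0.0, 2.786]
wrist_force: [-0.6, -0.1, -1.6]
width: 0.0494
finger_force: 30.0
```

>>> drive_tool --deltas "0 0 0.02 0 0 0 0; 0 0 0.04 0 0 0 0; 0 0 0.06 0 0 0 0; 0 0 0.07 0 0 0 0; 0 0 0.07 0 0 0 0"

```text
time: 8.0
tool_pos: [0.5085, 0.2142, 0.0852]
ee_rot: [-3.141, -0.0, 2.786]
wrist_force: [-0.9, -1.2, -0.9]
width: 0.0493
finger_force: 30.0
```

>>> drive_tool --deltas "0 0 0.01 0 0 0 0; 0 0 0.02 0 0 0 0; 0 0 0.03 0 0 0 0; 0 0 0.03 0 0 0 0"

```text
time: 8.4
tool_pos: [0.5085, 0.2143, 0.0839]
ee_rot: [3.141, 0.001, 2.786]
wrist_force: [-4.1, -1.6, 6.2]
width: 0.0494
finger_force: 30.0
```

Contact with the catch slopes at 6 N. Releasing and rising.

>>> drive_tool --deltas "0 0 0.02 0 0 0 66; 0 0 0.02 0 0 0 66; 0 0 0.02 0 0 0 66; 0 0 0.02 0 0 0 66"

```text
time: 8.8
tool_pos: [0.5087, 0.2144, 0.0803]
ee_rot: [3.141, 0.0, 2.786]
wrist_force: [-0.3, 0.9, -0.1]
width: 0.0659
finger_force: 0.0
```

>>> drive_tool --deltas "0 0 -0.2 0 0 0 66; 0 0 -0.5 0 0 0 66; 0 0 -0.7 0 0 0 66; 0 0 -0.7 0 0 0 66"

```text
time: 9.2
tool_pos: [0.5107, 0.215, 0.1542]
ee_rot: [3.137, 0.006, 2.786]
wrist_force: [0.3, 0.3, -0.5]
width: 0.0657
finger_force: 0.0
```

Run:
```python
from h import *
o,s,W,F=wrist(); p=F[:3,3]; print(p,o["ee_rot"],o["wrist_force"])
print("pred core dot",proj(s,np.array([.5063,.2132,.095]),W))
cv2.imwrite("pics/w6.png",cv2.resize(s["img"][60:310,110:410,::-1],None,fx=2.4,fy=2.4))
```

```text
[0.51069956 0.21501722 0.15424113] [3.13687767 0.00600202 2.78583661] [ 0.31370772  0.32306885 -0.5003349 ]
pred core dot [255.45000869 201.8110895 ]
```

View pics/w6.png

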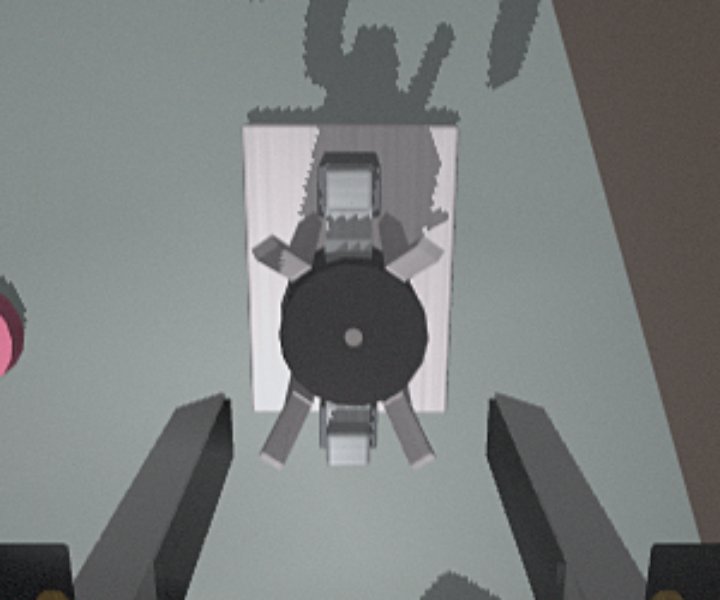

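The core sits flat in the mouth, dot at (353,337), centred between the posts. Closing the fingers above it and settling.

>>> drive_tool --deltas "0.03 0 0 0 0 0 0; 0.03 0 0 0 0 0 0; 0.03 0 0 0 0 0 0; 0.03 0 0 0 0 0 0; 0.03 0 0 0 0 0 0"

```text
time: 9.75
tool_pos: [0.5055, 0.2153, 0.1499]
ee_rot: [-3.141, -0.001, 2.786]
wrist_force: [0.4, -0.4, 0.2]
width: 0.0296
finger_force: 0.0
```

>>> drive_tool --deltas "0 0 0.15 0 0 0 0; 0 0 0.3 0 0 0 0; 0 0 0.42 0 0 0 0; 0 0 0.46 0 0 0 0; 0 0 0.46 0 0 0 0"

```text
time: 10.25
tool_pos: [0.5048, 0.2151, 0.1028]
ee_rot: [-3.14, -0.002, 2.786]
wrist_force: [0.6, 0.5, 0.7]
width: 0.0005
finger_force: 0.0
```

>>> drive_tool --deltas "-0.01 0 0.04 0 0 0 0; -0.01 0 0.08 0 0 0 0; -0.01 0 0.12 0 0 0 0; -0.01 0 0.16 0 0 0 0; -0.01 0 0.16 0 0 0 0"

```text
time: 10.75
tool_pos: [0.5069, 0.215, 0.0885]
ee_rot: [3.141, 0.001, 2.786]
wrist_force: [1.3, -0.3, 0.4]
width: 0.0006
finger_force: 0.5
```

>>> drive_tool --deltas "0 0 0.03 0 0 0 0; 0 0 0.06 0 0 0 0; 0 0 0.09 0 0 0 0; 0 0 0.1 0 0 0 0; 0 0 0.1 0 0 0 0"

```text
time: 11.25
tool_pos: [0.5074, 0.2151, 0.0789]
ee_rot: [3.14, 0.002, 2.786]
wrist_force: [2.4, -0.2, 4.1]
width: 0.0004
finger_force: 1.9
```

>>> drive_tool --deltas "0 0 0.03 0 0 0 0; 0 0 0.06 0 0 0 0; 0 0 0.09 0 0 0 0; 0 0 0.12 0 0 0 0; 0 0 0.12 0 0 0 0"

```text
time: 11.75
tool_pos: [0.5074, 0.2151, 0.0667]
ee_rot: [3.141, 0.001, 2.786]
wrist_force: [2.7, -0.4, 2.4]
width: 0.0006
finger_force: 1.7
```

>>> drive_tool --deltas "0 0 0.02 0 0 0 0; 0 0 0.03 0 0 0 0; 0 0 0.03 0 0 0 0; 0 0 0.03 0 0 0 0"

```text
time: 12.15
tool_pos: [0.5073, 0.2151, 0.064]
ee_rot: [3.141, 0.001, 2.786]
wrist_force: [2.6, -0.1, 4.7]
width: 0.0003
finger_force: 2.5
```

>>> drive_tool --deltas "0 0 -0.2 0 0 0 0; 0 0 -0.5 0 0 0 0; 0 0 -0.8 0 0 0 0; 0 0 -0.95 0 0 0 0; 0 0 -0.95 0 0 0 0"

```text
time: 12.65
tool_pos: [0.507, 0.2153, 0.1599]
ee_rot: [3.14, 0.001, 2.786]
wrist_force: [0.1, -0.0, -0.4]
width: 0.0009
finger_force: 0.0
```

Run:
```python
from h import *
o,s,W,F=wrist(); p=F[:3,3]; print(p,o["ee_rot"],o["wrist_force"])
t=snapshot("side")
for z in (.0695,.095): print("pred core dot",z,proj(s,np.array([.506,.2143,z]),W))
a=cv2.resize(s["img"][90:290,160:360,::-1],(400,400),interpolation=cv2.INTER_CUBIC); b=cv2.resize(t["img"][115:195,230:310,::-1],(400,400),interpolation=cv2.INTER_CUBIC)
cv2.imwrite("pics/w7.png",np.hstack([a,b]))
```

```text
[0.5069952  0.2153269  0.15988735] [3.14008187e+00 1.37996865e-03 2.78597453e+00] [ 0.12152432 -0.00659708 -0.40607001]
pred core dot 0.0695 [258.22805654 193.94140135]
pred core dot 0.095 [258.13814268 203.27144948]
```

View pics/w7.png

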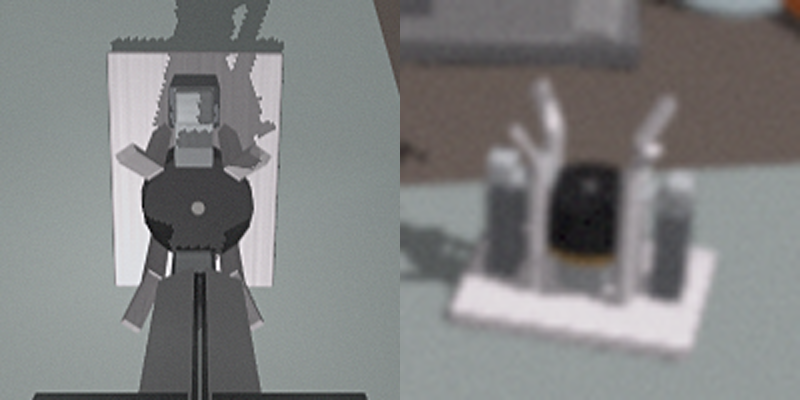

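The dot at (198,208) matches a core top at 69.5 mm, and the side view shows two cores stacked with the follower down. The upper catch overlaps the core. The other catch is hidden, so I'll back off and check it.

>>> drive_tool --deltas "0 -0.3 -0.3 0 0 0 0; 0 -0.7 -0.3 0 0 0 0; 0 -1 -0.3 0 0 0 0; 0 -1 -0.3 0 0 0 0; 0 -1 -0.3 0 0 0 0"

```text
time: 13.25
tool_pos: [0.4709, 0.1211, 0.1865]
ee_rot: [-3.141, -0.003, 2.785]
wrist_force: [0.4, 0.7, -0.8]
width: 0.0007
finger_force: 0.0
```

Run:
```python
from h import *
o,s,W,F=wrist(); 
u=proj(s,np.array([.506,.2143,.0695]),W); print(u,o["wrist_force"]); x,y=map(int,u)
t=snapshot("top")
a=cv2.resize(s["img"][y-50:y+50,x-50:x+50,::-1],(400,400),interpolation=cv2.INTER_CUBIC); b=cv2.resize(t["img"][148:198,175:225,::-1],(400,400),interpolation=cv2.INTER_CUBIC)
cv2.imwrite("pics/w8.png",np.hstack([a,b]))
```

```text
[362.18354187 187.22003299] [ 0.43603405  0.72550951 -0.7763042 ]
```

View pics/w8.png

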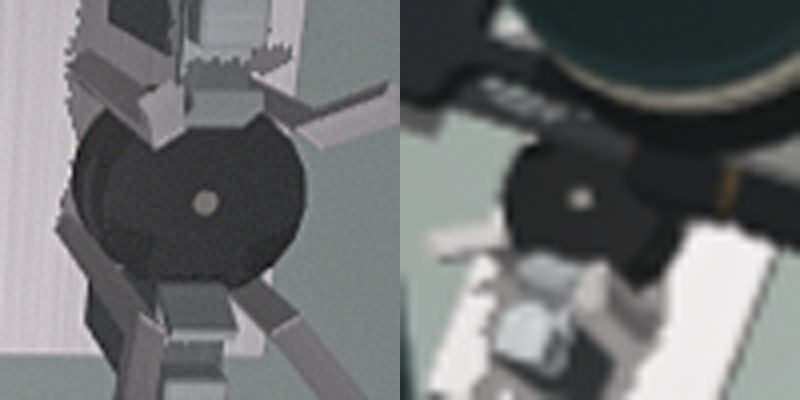

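Both catches, at (225,105) and (200,305) in the left half, lie over the core's rim. The core is flat and centred with its dot at (205,202), and the gripper is clear. Handing in.

```bash
python3 -c "
from bench import robot
print(robot.close_job())"
```

```text
the job is handed in; nothing more can be done
None
```

The core is loaded and sits flat under both catches with the arm clear; I handed the job in at about 13.5 s, and the hand-in call returned no verdict.

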